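# Put the dried scraper back in its storage block

## Robot

A 6-joint arm with a two-finger parallel gripper is mounted at the origin on the work surface; the furniture and walls round the work are solid. World frame = base frame: x ahead of the robot, y to its left, z up, the work surface at z = 0. Lengths are in m, angles in rad, forces in N, time in s.
With the tool pointing down it reaches from about 0.425 to 0.95 m from the base axis. Payload 3.5 kg.
Tool frame: the origin (TCP) lies midway between the tips of the shut fingers; the grasp point (between the pads) lies 19 mm behind it; z points along the fingers, y is the line along which they close (so a half turn about z gives the same grasp; the last joint's range is limited). The gripper opens to 85 mm and grips with 20 to 120 N. Pads are 22 mm wide; open, the fingers measure 114 mm over their backs; the gripper's body (76 mm by 85 mm) begins 54 mm behind the grasp point. The pads swing forward as they close: fully open they stand 13 mm farther back than shut.
Start: joints at [1.086, 0.286, 1.577, -0, 1.279, -0.15], TCP at [0.222, 0.638, 0.231] pointing down, gripper open.
Joint ranges: [-2.77, 2.77], [-0.9, 2.22], [0.21, 2.48], [-1.53, 4.67], [0.24, 2.81], [-2.84, 2.84]. Speed limits (rad/s): [2.79, 2.79, 3.14, 3.14, 3.14, 3.14].

## Interface

Orientations are given as a unit quaternion [x, y, z, w].
In Python, from plant import ctrl gives the robot as it stands.
- The arm moves only by the tool arm_command, never from a script. Its argument "steps" is one flat list of numbers, 5 for each row, row after row: the opening in per cent of the stroke, from 0 (shut) to 100 (fully open), then the shift along the tool's x, y, z each as a share of 25 mm, from -1 to 1, then the turn about the tool's z as a share of 0.1 rad, from -1 to 1. In form: [grip, tx, ty, tz, spin, grip, tx, ty, tz, spin, ...]. A call has 1 to 8 rows; each row shifts and turns the commanded pose from where the row before left it, along the tool's axes as they then stand; what a row does not reach is not made up. A row lasts 1/12 s, in which the tool goes at most 41.7 mm and 7.16 degrees, less where a joint would pass 70% of its speed; a pose out of reach is approached as far as the arm can. A call with a number of a shift or a turn outside -1 to 1 is refused whole. A call with a gripper value outside its range is refused whole. The fingers move at their own pace and stop on an object; "squeeze" is the grip in N (left out, the last holds). Time passes only in rows, so rows that do not move let the fingers close. It gives the time, the measured TCP pose, the force, the opening and the grip force at its end, in the units of the state.
- ctrl.get_state(): the state, without advancing time (a new reading comes with each control period).
- ctrl.read_camera(name): name is "scene" or "top" or "wrist"; returns the picture (384x512x3 uint8, red, green, blue); there is no depth.
- ctrl.camera_model(name): a dict with "intrinsics" (3x3 intrinsics, pixels), "rvec" (rotation vector, rad) and "tvec" (3), from world to camera coordinates, as OpenCV has them. Camera axes: x right, y down, z forward; pixel columns grow to the right and rows downward; lengths in m; the calibration is good to about 2 mm. The wrist camera is an equidistant fisheye: a pixel r from the principal point sees the ray r / f radians off the axis. A picture is of the moment at which its call begins: read the wrist's pose just before it. camera_model takes no time and is no camera call; for the wrist camera it gives the pose at the moment of the call.
- ctrl.sign_off(): hands the job in; it is judged then, once.
The state is a dict: "time": time; "qpos": joint angles; "dq": joint speeds; "joint_efforts": joint torques, N m; "eef_pos": TCP position; "tcp_rot": TCP orientation; "contact_force": force on the tool from outside, world axes, zero at the start; "wrist_torque": the same for the moment, N m; "opening": opening from 0.0 (shut) to 1.0 (fully open); "finger_force": force on a finger pad.
Only numpy, scipy, OpenCV 4.12 (cv2) and the standard library are available. Lean on these libraries where they do the work, as an engineer would, in place of code of your own. Each camera call takes 0.05 s, during which the arm holds its last target. There are 200 camera calls.

## Task

The red-handled scraper in the drip stand is dry. Lift it out and slide its blade down into the slot of the storage block with the red rim, fully home, before you let go of it. Leave the blue-handled scraper standing in the drip stand.

Things in the scene. Friction and masses are not known exactly. Their poses are not given: they have to be found in the camera images.
- scraper_red: Red-handled scraper upright in the drip stand, blade down; 154 mm tall, about 80 g. Origin: middle of the blade's lower edge; z up along the tool. Steel blade 36 mm wide (y), 4 mm thick (x), z = 0 to 72 mm; dark neck; flat handle 24 mm wide (y), 16 mm thick (x), z = 76 to 154 mm, gripped across either pair of faces. Symmetric: either way round will do.
- scraper_blue: The same scraper with a blue handle, in the other slot of the drip stand; it stays there.
- drip_stand: Low fixed stand, grey tray 72 (x) by 196 (y) mm with an aluminium body 40 by 170 mm, 46 mm high. Origin: centre of underside, z up. Its two slots lie end to end along y, centred at y = +42.5 and -42.5 mm, red and blue scraper in either order; floor 6 mm above the desk; 1.5 mm play each side of the blade, which may lean 5 degrees.
- block_red: White fixed storage block with a red rim; a like one with a blue rim stands beside it, on either side. 52 (x) by 76 (y) mm, 75 high, foot plate 66 by 104. Origin: centre of underside, z up. One central slot from above, 12 (x) by 46 (y) mm, floor at z = 10, straight walls to z = 56, then a funnel widening to 28 by 60 at the top. The blade's width goes along y.
There are look-alikes about, which are no part of the job. What is shaped like the scraper_blue but orange is not meant.

How it is judged:
On the way:
1. the red scraper's blade is down the slot of the red-rimmed block, its lower edge within 20 mm of the slot floor, while still held in the gripper (horizontal distance between scraper_red and block_red below 0.016 m and z of scraper_red in the frame of block_red below 0.03 m and contact force between the fingers and scraper_red above 0.5 N), for 0.1 s.
At the end, for the whole second after the job is handed in: The red scraper stands released and at rest in the slot of the red-rimmed block, blade edge within 8 mm of the slot floor and 16 mm of the slot's centre, leaning less than 15 degrees; the blue scraper still stands in the drip stand, within 20 mm of where it was (horizontal distance between scraper_red and block_red below 0.016 m and z of scraper_red in the frame of block_red below 0.018 m and angle between scraper_red's own z axis and vertical below 0.26 rad and linear speed of scraper_red below 0.02 m/s and distance of scraper_blue from where it was at the start of the episode below 0.02 m and angle between scraper_blue's own z axis and vertical below 0.2 rad); the robot touches nothing.
It fails at once if the blue scraper is pulled out of its slot (distance of scraper_blue from where it was at the start of the episode above 0.03 m).
It also fails if it takes over 38 s, if anything falls off the work surface, if the arm or the gripper's body presses on something with over 40 N, if the wrist force passes 120 N, or if a joint passes its speed limit or range.

## Working session

There is one attempt and no reset: what is moved stays moved. The work goes in short steps, Python scripts to look and compute and a tool call to move; the robot and the scene stay as the last step left them, time stands still between calls to the robot, and variables do not carry over. Pictures are saved under pics/ and viewed, at most 10 in all, crops included, and the job is handed in when it is done.

Besides the shell and the picture viewer there is one more tool, called after "Request:" as name(argument=value, ...) on one line, values as JSON. arm_command: Moves the arm, as the interface text tells. Its arguments: {"type":"object","properties":{"steps":{"type":"array","items":{"type":"number"}},"squeeze":{"type":"number"}},"required":["steps"]}

```bash
mkdir -p pics; ls; python3 - <<'E'
from plant import ctrl
import cv2,numpy as np
s=ctrl.get_state(); print({k:np.round(v,3).tolist() for k,v in s.items()})
for n in ("scene","top"):
    m=ctrl.camera_model(n); print(n,{k:np.round(v,4).tolist() for k,v in m.items() if k in("intrinsics","rvec","tvec")})
    im=ctrl.read_camera(n)[:,:,::-1]; cv2.imwrite(f"pics/{n}0.png",im)
    cv2.imwrite(f"pics/{n}0b.png",cv2.resize(im,(800,600),interpolation=cv2.INTER_CUBIC))
E
```

```text
pics
{'time': 0.0, 'qpos': [1.086, 0.287, 1.578, 0.0, 1.279, -0.15], 'dq': [0.001, 0.0, 0.002, 0.0, 0.001, 0.0], 'joint_efforts': [0.003, -40.598, -29.263, 0.0, 0.006, 0.0], 'eef_pos': [0.221, 0.637, 0.23], 'tcp_rot': [0.167, 0.986, -0.001, -0.0], 'contact_force': [-0.107, -1.439, 0.8], 'wrist_torque': [-0.051, -0.012, -0.012], 'finger_force': 0.0, 'opening': 1.001}
scene {'intrinsics': [[411.1489, 0.0, 257.5704], [0.0, 411.1489, 185.3929], [0.0, 0.0, 1.0]], 'rvec': [1.1868, -2.315, 0.9774], 'tvec': [0.2034, 0.3903, 0.5142]}
top {'intrinsics': [[473.5036, 0.0, 246.1395], [0.0, 473.5036, 197.7234], [0.0, 0.0, 1.0]], 'rvec': [2.2062, -2.1667, 0.0793], 'tvec': [-0.1475, 0.5473, 1.0325]}
```

View pics/scene0b.png

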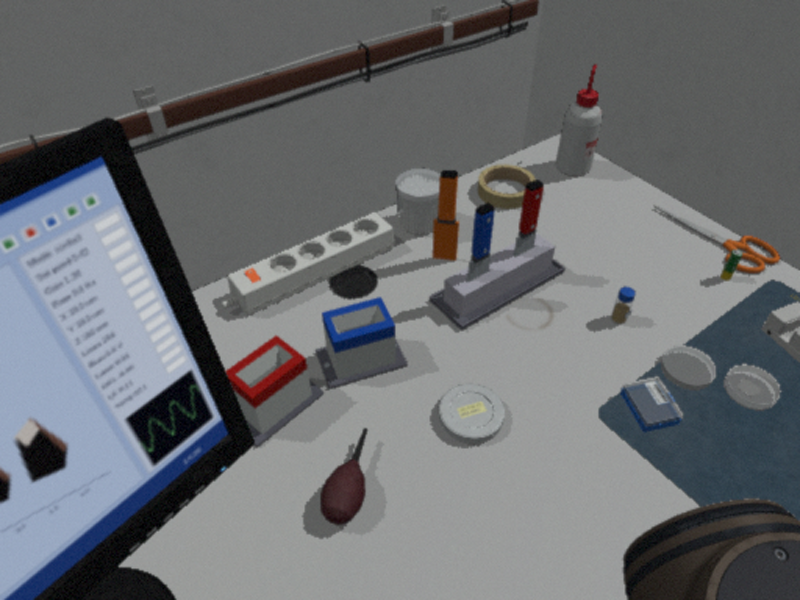

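View pics/top0b.png

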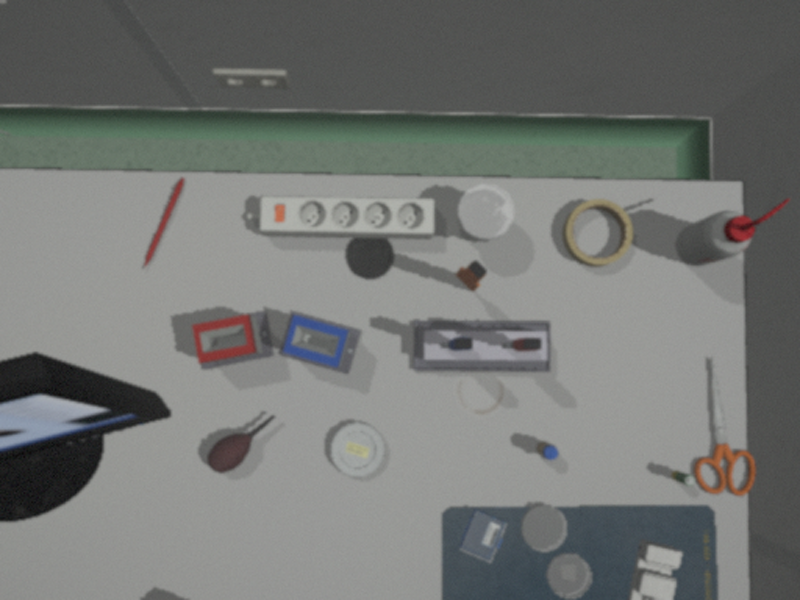

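Scene (800-scale): red scraper handle at (531,208), blue at (483,230), orange look-alike at (447,215), red-rimmed block at (268,368), blue-rimmed block at (360,330). Other red things: bottle cap (588,97), and a red pen at (163,222) in the top view. I choose the one at (531,208), standing in the right-hand slot of the drip stand, and check it in a close crop.

```bash
cat > h.py <<'E'
import cv2,numpy as np
from plant import ctrl
from scipy.spatial.transform import Rotation as R
def cam(n): 
    m=ctrl.camera_model(n); return np.array(m["intrinsics"]),np.array(m["rvec"]),np.array(m["tvec"])
def ray(n,uv):
    K,r,t=cam(n); Rm=R.from_rotvec(r.ravel()).as_matrix()
    d=np.linalg.inv(K)@[uv[0],uv[1],1]; return -Rm.T@t, Rm.T@d
def atz(n,uv,z):
    o,d=ray(n,uv); return o+d*(z-o[2])/d[2]
def proj(n,P):
    K,r,t=cam(n); return cv2.projectPoints(np.array(P,float),r,t,K,None)[0][:,0]
def two(a,b):
    (o1,d1),(o2,d2)=ray("top",a),ray("scene",b)
    A=np.stack([d1,-d2],1); s=np.linalg.lstsq(A,o2-o1,rcond=None)[0]
    p,q=o1+s[0]*d1,o2+s[1]*d2; return (p+q)/2,np.linalg.norm(p-q)
E
python3 - <<'E'
from h import *
t=cv2.imread("pics/top0.png"); s=cv2.imread("pics/scene0.png")
a=cv2.resize(t[195:245,255:365],(800,364),interpolation=cv2.INTER_CUBIC)
b=cv2.resize(t[190:245,110:240],(565,239),interpolation=cv2.INTER_CUBIC)
c=cv2.resize(s[105:215,270:370],(218,239),interpolation=cv2.INTER_CUBIC)
o=np.zeros((603,800,3),np.uint8); o[:364]=a; o[364:603,:565]=b; o[364:603,570:788]=c
cv2.imwrite("pics/crop1.png",o[:600])
f=.64
for n,uv in (("stand TL",(413,322)),("stand TR",(550,321)),("stand BR",(550,370)),("stand BL",(411,370))): print(n,atz("top",np.array(uv)*f,0.008))
E
```

```text
stand TL [ 0.53258663 -0.17870271  0.008     ]
stand TR [ 0.53758758 -0.37549815  0.008     ]
stand BR [ 0.4674141  -0.37565338  0.008     ]
stand BL [ 0.46385092 -0.17689206  0.008     ]
```

View pics/crop1.png

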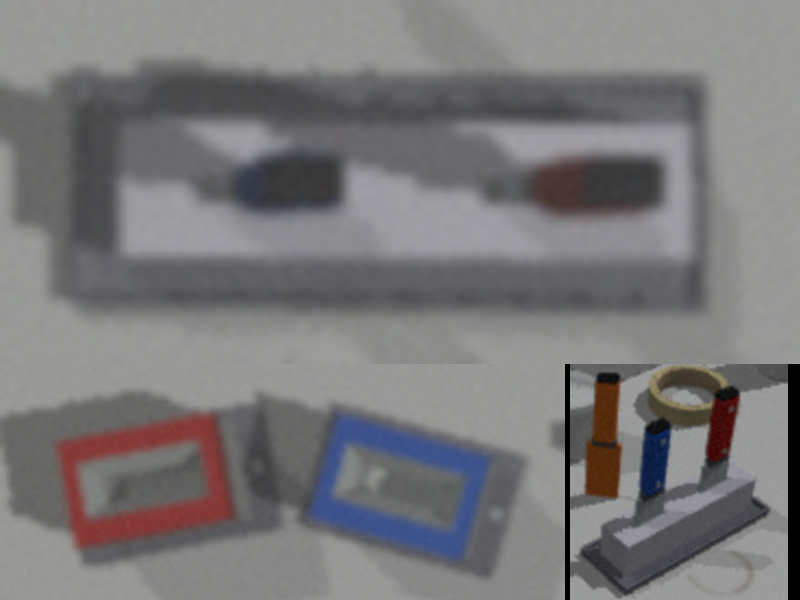

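```bash
python3 - <<'E'
from h import *
np.set_printoptions(precision=4,suppress=True)
for n in("scene","top"): print(n,ray(n,(256,192))[0], proj(n,[[0,0,0],[.22,.638,.23],[.4,.1,0]]))
A=lambda x,y:(255+x/7.273,195+y/7.273)
B=lambda x,y:(110+x/4.346,190+(y-364)/4.346)
print("cap red",two(A(624,184),(342.5,118.3)),"z.16",atz("top",A(624,184),.16))
print("cap blue z.16",atz("top",A(315,182),.16))
c=np.array([atz("top",B(*p),.075) for p in((57,440),(213,412),(234,520),(78,550))])
print("rim",c,c.mean(0)); 
v=(c[0]-c[1]+c[3]-c[2]); print("yaw of y axis (+left)",np.arctan2(-v[0],v[1]),np.linalg.norm(v)/2)
c=np.array([atz("top",B(*p),.075) for p in((332,405),(494,452),(462,560),(305,522))]);print("blue rim",c.mean(0))
# stand body top corners z .046
c=np.array([atz("top",A(*p),.046) for p in((120,118),(695,122),(695,262),(120,258))]);print("stand",c,c.mean(0))
# monitor: top-view right corner vs scene candidates
f=.64
for a,b in (((170,408),(118,122)),((170,412),(250,445)),((36,354),(118,122))): print("mon",two(np.array(a)*f,np.array(b)*f))
E
```

```text
scene [0.037  0.2199 0.639 ] [[ 420.1967  497.4453]
 [-580.5974  866.4016]
 [ 193.1572  304.9397]]
top [ 0.4757 -0.1361  1.0689] [[ 178.5122  448.6861]
 [-205.9982  371.5026]
 [ 138.867   263.1317]]
cap red (array([ 0.5   , -0.32  ,  0.1579]), np.float64(0.00046223329800935015)) z.16 [ 0.4998 -0.3198  0.16  ]
cap blue z.16 [ 0.4988 -0.2382  0.16  ]
rim [[0.5207 0.1204 0.075 ]
 [0.5356 0.0455 0.075 ]
 [0.4836 0.0338 0.075 ]
 [0.4679 0.1084 0.075 ]] [0.5019 0.077  0.075 ]
yaw of y axis (+left) 0.20236396760934194 0.07631073580885023
blue rim [ 0.5021 -0.0449  0.075 ]
stand [[ 0.5197 -0.1929  0.046 ]
 [ 0.5216 -0.3638  0.046 ]
 [ 0.4801 -0.3639  0.046 ]
 [ 0.4782 -0.1935  0.046 ]] [ 0.4999 -0.2785  0.046 ]
mon (array([0.4446, 0.1027, 0.4108]), np.float64(0.1038639186035158))
mon (array([0.405 , 0.1413, 0.0947]), np.float64(0.0020699805951241083))
mon (array([0.4734, 0.1569, 0.4214]), np.float64(0.018315547785663057))
```

Crop: the red handle with its black cap is at (600,184), in the right slot of the stand. The blue one is at (290,182). The red-rim block is centred near (145,480). Before moving I need to know where the monitor is, because it stands between the arm's start and the work.

```bash
python3 - <<'E'
from h import *
m=ctrl.camera_model("wrist"); print(m)
im=ctrl.read_camera("wrist")[:,:,::-1]; cv2.imwrite("pics/w0.png",cv2.resize(im,(800,600)))
E
```

```text
{'intrinsics': array([[297.31863964,   0.        , 254.23707002],
       [  0.        , 297.31863964, 188.99125543],
       [  0.        ,   0.        ,   1.        ]]), 'rvec': array([-2.35436402, -1.67490504, -0.24779268]), 'tvec': array([-0.67378541, -0.03847922,  0.37870596])}
```

View pics/w0.png

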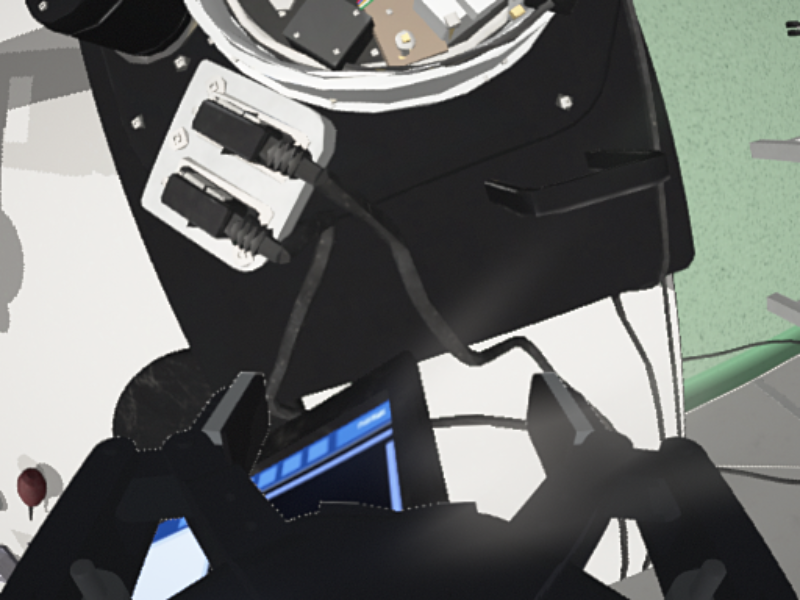

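```bash
cat >> h.py <<'E'
def wray(uv):
    K,r,t=cam("wrist"); Rm=R.from_rotvec(r.ravel()).as_matrix()
    d=(np.array(uv)-K[:2,2])/K[0,0]; a=np.linalg.norm(d)
    v=np.array([*(d/a*np.sin(a)),np.cos(a)]); return -Rm.T@t, Rm.T@v
def wproj(P):
    K,r,t=cam("wrist"); Rm=R.from_rotvec(r.ravel()).as_matrix()
    c=(Rm@np.array(P,float).T).T+t; a=np.arctan2(np.linalg.norm(c[:,:2],axis=1),c[:,2])
    u=c[:,:2]/np.linalg.norm(c[:,:2],axis=1)[:,None]; return u*a[:,None]*K[0,0]+K[:2,2]
E
python3 - <<'E'
from h import *
np.set_printoptions(precision=3,suppress=True)
o,d=wray((254.2,189)); print(o,d)
for n,uv in (("bulb",(30,488)),("mon corner",(415,352)),("mon corner2",(270,420)),("mon low",(440,480)),("box corner",(690,265)),("box ll",(190,345)),("ring left",(190,0)),("disc",(115,420)),("bluebar",(255,475))):
    o,d=wray(np.array(uv)*.64); print(n,d,o+d*(0-o[2])/d[2])
print(wproj([[.22,.638,.23],[0,0,0],[0,0,.3],[.405,.141,.095],[.473,.157,.42],[.5,.077,.075]])/.64)
E
```

```text
[0.152 0.661 0.373] [ 0.275 -0.097 -0.957]
bulb [ 0.273 -0.826 -0.494] [0.358 0.038 0.   ]
mon corner [ 0.395 -0.098 -0.913] [0.313 0.621 0.   ]
mon corner2 [ 0.404 -0.424 -0.81 ] [0.338 0.466 0.   ]
mon low [ 0.631 -0.125 -0.765] [ 0.459  0.6   -0.   ]
box corner [ 0.36   0.497 -0.789] [0.322 0.896 0.   ]
box ll [ 0.199 -0.526 -0.827] [ 0.241  0.424 -0.   ]
ring left [-0.454 -0.269 -0.849] [-0.048  0.543  0.   ]
disc [ 0.257 -0.687 -0.68 ] [0.292 0.285 0.   ]
bluebar [ 0.481 -0.479 -0.734] [0.396 0.418 0.   ]
[[ 399.153  375.143]
 [ -94.188  267.229]
 [-268.094  343.629]
 [  55.034  556.168]
 [ -14.781  808.713]
 [  78.628  594.865]]
```

The wrist view shows the monitor's lower-left frame corner near (415,352) and an instrument box under the gripper. The monitor spans roughly y 0.14 to 0.63 at x 0.27 to 0.47, with its top at about z 0.42. So I lift straight up, turn, and pass over it.

Request:
arm_command(steps=[100, 0, 0, -1, 0, 100, 0, 0, -1, 0, 100, 0, 0, -1, 0, 100, 0, 0, -1, 0, 100, 0, 0, -1, 0, 100, 0, 0, -1, 0, 100, 0, 0, -1, 0, 100, 0, 0, -1, 0])

```text
time: 0.82
eef_pos: [0.2216, 0.6373, 0.432]
tcp_rot: [0.167, 0.986, -0.0, -0.0]
contact_force: [0.3, 1.1, -0.4]
opening: 0.999
finger_force: 0.0
```

Request:
arm_command(steps=[100, 0, 0, -1, 0, 100, 0, 0, -1, 0, 100, 0, 0, -1, 1, 100, 0, 0, -1, 1, 100, 0, 0, -1, 1, 100, 0, 0, -1, 1, 100, 0, 0, -1, 1, 100, 0, 0, -0.5, 1])

```text
time: 1.48
eef_pos: [0.2216, 0.6372, 0.6223]
tcp_rot: [0.453, 0.892, 0.002, 0.0]
contact_force: [0.4, -0.9, 1.4]
opening: 1.001
finger_force: 0.0
```

Request:
arm_command(steps=[100, 0, 0, 0, 1, 100, 0, 0, 0, 1, 100, 0, 0, 0, 1, 100, 0, 0, 0, 1, 100, 0, 0, 0, 1, 100, 0, 0, 0, 1, 100, 0, 0, 0, 0.2, 100, 0, 0, 0, 0])

```text
time: 2.15
eef_pos: [0.2218, 0.6376, 0.6184]
tcp_rot: [0.701, 0.713, -0.0, 0.0]
contact_force: [-0.4, 0.1, 0.8]
opening: 1.001
finger_force: 0.0
```

Request:
arm_command(steps=[100, -1, 0.8, 0, 0, 100, -1, 0.8, 0, 0, 100, -1, 0.8, 0, 0, 100, -1, 0.8, 0, 0, 100, -1, 0.8, 0, 0, 100, -1, 0.8, 0, 0, 100, -1, 0.8, 0, 0, 100, -1, 0.8, 0, 0])

```text
time: 2.82
eef_pos: [0.3856, 0.4387, 0.6188]
tcp_rot: [0.701, 0.714, 0.0, 0.0]
contact_force: [-0.7, -0.3, -0.0]
opening: 0.999
finger_force: 0.0
```

Request:
arm_command(steps=[100, -1, 0.8, 0, 0, 100, -1, 0.8, 0, 0, 100, -1, 0.8, 0, 0, 100, -1, 0.8, 0, 0, 100, -1, 0.8, 0, 0, 100, -1, 0.6, 0, 0, 100, -1, 0, 0, 0, 100, -1, 0, 0, 0])

```text
time: 3.48
eef_pos: [0.5041, 0.2405, 0.6175]
tcp_rot: [0.701, 0.713, -0.001, -0.001]
contact_force: [0.3, 0.5, 0.3]
opening: 0.998
finger_force: 0.0
```

Request:
arm_command(steps=[100, -1, 0, 0, 0, 100, -1, 0, 0, 0, 100, -1, 0, 0, 0, 100, -1, 0, 0, 0, 100, -1, 0, 0, 0, 100, -1, 0, 0, 0, 100, -1, 0, 0, 0, 100, -1, 0, 0, 0])

```text
time: 4.15
eef_pos: [0.506, 0.0408, 0.6189]
tcp_rot: [0.701, 0.714, 0.0, 0.0]
contact_force: [-0.1, -0.1, -0.5]
opening: 1.0
finger_force: 0.0
```

Request:
arm_command(steps=[100, -1, 0, 1, 0, 100, -1, 0, 1, 0, 100, -1, 0, 1, 0, 100, -1, 0, 1, 0, 100, -1, 0, 1, 0, 100, -1, 0, 1, 0, 100, -1, 0, 1, 0, 100, -1, 0, 1, 0])

```text
time: 4.82
eef_pos: [0.5091, -0.1591, 0.4177]
tcp_rot: [0.701, 0.714, 0.0, 0.0]
contact_force: [1.2, -0.9, 0.4]
opening: 0.999
finger_force: 0.0
```

Request:
arm_command(steps=[100, -1, 0, 0.7, 0, 100, -1, 0, 0.7, 0, 100, -1, 0, 0.7, 0, 100, -1, 0, 0.7, 0, 100, -1, 0, 0.7, 0, 100, -1, 0, 0.7, 0, 100, 0, 0, 0, 0, 100, 0, 0, 0, 0])

```text
time: 5.48
eef_pos: [0.5111, -0.3084, 0.3117]
tcp_rot: [0.702, 0.713, -0.0, -0.002]
contact_force: [-0.0, 0.2, -0.0]
opening: 0.999
finger_force: 0.0
```

```bash
python3 - <<'E'
from h import *
np.set_printoptions(precision=4,suppress=True)
s=ctrl.get_state(); print(s["eef_pos"],s["qpos"],R.from_quat(s["tcp_rot"]).as_matrix())
print(wproj([[.5,-.32,.16],[.5,-.238,.16],[.5,-.32,.046]]))
im=ctrl.read_camera("wrist")[:,:,::-1]; cv2.imwrite("pics/w1.png",cv2.resize(im,(800,600),interpolation=cv2.INTER_CUBIC))
E
```

```text
[ 0.5111 -0.3084  0.3117] [-0.7129  0.0667  1.6815  0.0003  1.3976 -0.7286] [[-0.0156  0.9999 -0.003 ]
 [ 0.9999  0.0157  0.0029]
 [ 0.003  -0.003  -1.    ]]
[[243.2044 185.4191]
 [243.9507 104.8752]
 [246.2502 162.9616]]
```

View pics/w1.png

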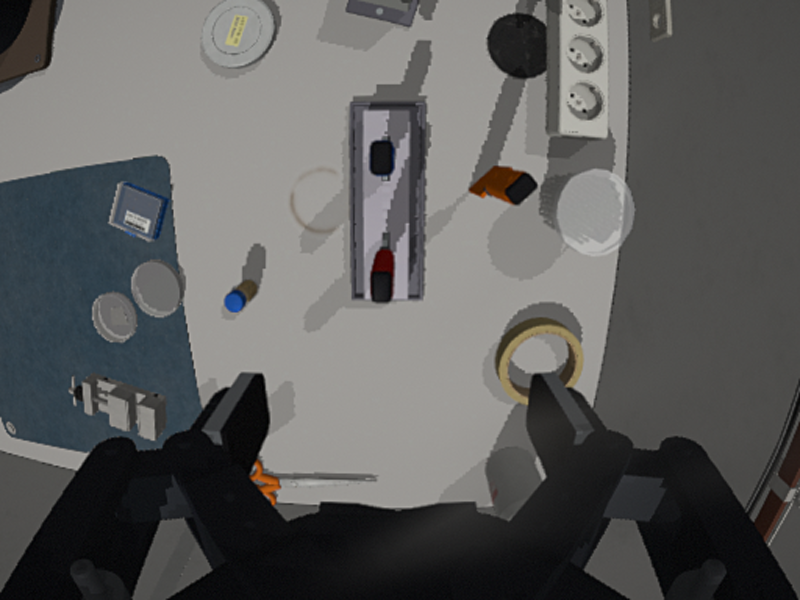

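Wrist view: the red cap is at (382,287), blue at (382,157), and the orange look-alike is off to the side at (505,185). This agrees with red at about (0.501,-0.319). Now aligning, descending and closing across x.

Request:
arm_command(steps=[100, -0.43, -0.42, 0, 0, 100, 0, 0, 1, 0, 100, 0, 0, 1, 0, 100, 0, 0, 1, 0, 100, 0, 0, 1, 0, 100, 0, 0, 0, 0, 100, 0, 0, 0, 0])

```text
time: 6.12
eef_pos: [0.5017, -0.3177, 0.214]
tcp_rot: [0.701, 0.713, 0.0, -0.001]
contact_force: [0.0, -0.6, 1.2]
opening: 1.001
finger_force: 0.0
```

```bash
python3 - <<'E'
from h import *
np.set_printoptions(precision=4,suppress=True)
s=ctrl.get_state(); print(s["eef_pos"])
print(wproj([[.5005,-.319,.16],[.5,-.238,.16]])/.64)
im=ctrl.read_camera("wrist")[:,:,::-1]; cv2.imwrite("pics/w2.png",cv2.resize(im,(800,600),interpolation=cv2.INTER_CUBIC))
E
```

```text
[ 0.5017 -0.3177  0.214 ]
[[393.7791 327.8202]
 [395.8446 144.165 ]]
```

View pics/w2.png

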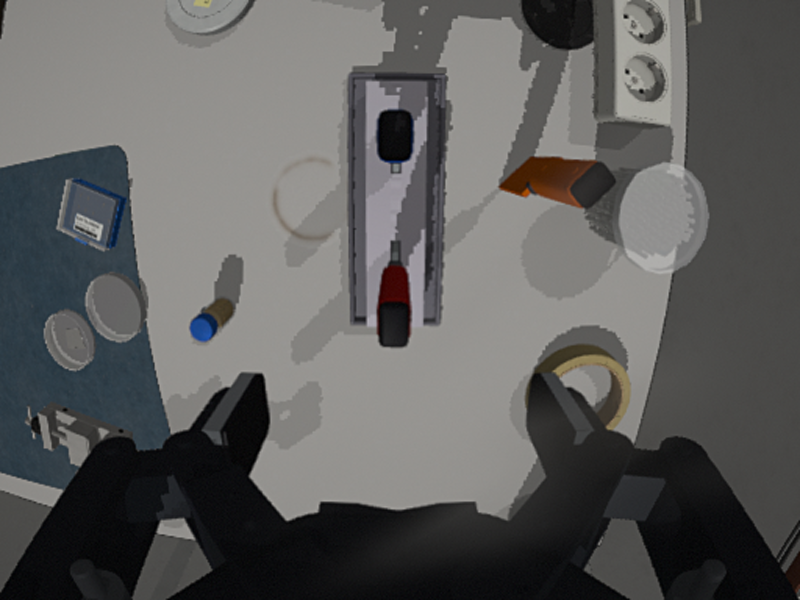

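Red cap at (394,326) against a predicted (394,328), so it is aligned to about 1 mm. Continuing down and closing.

Request:
arm_command(steps=[100, -0.05, -0.05, 1, 0, 100, 0, 0, 1, 0, 100, 0, 0, 1, 0, 100, 0, 0, 0.9, 0, 100, 0, 0, 0.4, 0, 100, 0, 0, 0, 0])

```text
time: 6.67
eef_pos: [0.5002, -0.3197, 0.1059]
tcp_rot: [0.701, 0.713, -0.0, -0.001]
contact_force: [-0.3, -0.2, -0.3]
opening: 0.998
finger_force: 0.0
```

Request:
arm_command(steps=[0, 0, 0, 0, 0, 0, 0, 0, 0, 0, 0, 0, 0, 0, 0, 0, 0, 0, 0, 0, 0, 0, 0, 0, 0, 0, 0, 0, 0, 0, 0, 0, 0, 0, 0, 0, 0, 0, 0, 0], squeeze=60)

```text
time: 7.33
eef_pos: [0.5007, -0.3206, 0.1073]
tcp_rot: [0.701, 0.713, -0.0, 0.001]
contact_force: [0.1, -0.1, 3.1]
opening: 0.177
finger_force: 59.0
```

Request:
arm_command(steps=[0, 0, 0, -0.3, 0, 0, 0, 0, -0.6, 0, 0, 0, 0, -0.9, 0, 0, 0, 0, -1, 0, 0, 0, 0, -1, 0, 0, 0, 0, -1, 0, 0, 0, 0, -1, 0, 0, 0, 0, -1, 0])

```text
time: 8.0
eef_pos: [0.5, -0.3197, 0.277]
tcp_rot: [0.701, 0.713, 0.0, -0.001]
contact_force: [-0.1, -0.1, -0.5]
opening: 0.177
finger_force: 58.7
```

Request:
arm_command(steps=[0, 0, 0, -1, 0, 0, 0, 0, -0.6, 0, 0, 0, 0, 0, 0, 0, 0, 0, 0, 0])

```text
time: 8.33
eef_pos: [0.5005, -0.3201, 0.3167]
tcp_rot: [0.701, 0.713, 0.0, 0.001]
contact_force: [0.8, -0.3, -2.3]
opening: 0.184
finger_force: 58.7
```

```bash
python3 - <<'E'
from h import *
s=ctrl.get_state(); print(s["eef_pos"],s["opening"],s["finger_force"])
x,y,z=s["eef_pos"]
a=ctrl.read_camera("top")[:,:,::-1]; b=ctrl.read_camera("scene")[:,:,::-1]
pb=proj("scene",[[x,y,z-.097],[x,y,z]]); print(pb)
r=lambda i:cv2.resize(i,(400,300),interpolation=cv2.INTER_CUBIC)
u,v=pb[0].astype(int); c=b[max(0,v-100):v+50,u-100:u+100]
cv2.imwrite("pics/s1.png",np.hstack([r(a),r(c)]))
E
```

```text
[ 0.50045891 -0.32012147  0.31667036] 0.18358762491452613 58.73698174953461
[[346.97510409  91.3594262 ]
 [355.08392803  42.76895881]]
```

View pics/s1.png

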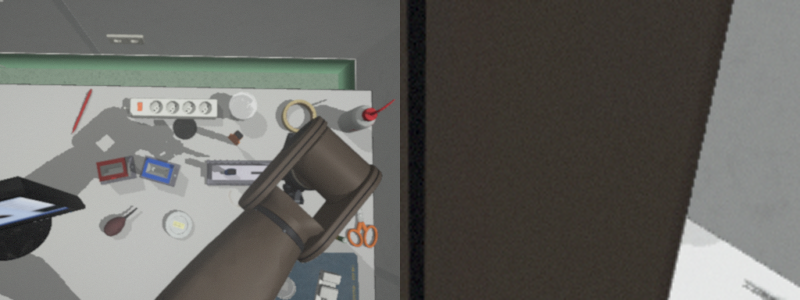

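Arm is clear and the red scraper has left its slot; its own link hides it from the scene camera. Carrying it over the blue one at height, then refining the block position from the wrist camera.

Request:
arm_command(steps=[0, 0.5, 0, 0, 0, 0, 0.9, 0, 0, 0, 0, 1, 0, 0, 0, 0, 1, 0, 0, 0, 0, 1, 0, 0, 0, 0, 1, 0, 0, 0, 0, 1, 0, 0, 0, 0, 1, 0, 0, 0])

```text
time: 9.1
eef_pos: [0.4964, -0.1329, 0.3145]
tcp_rot: [0.701, 0.713, -0.0, -0.002]
contact_force: [0.9, 0.1, -0.7]
opening: 0.18
finger_force: 58.7
```

Request:
arm_command(steps=[0, 1, 0.1, 0, 0, 0, 1, 0.1, 0, -0.8, 0, 1, 0, 0, -1, 0, 0.3, 0, 0, 0, 0, 0, 0, 0, 0, 0, 0, 0, 0, 0])

```text
time: 9.6
eef_pos: [0.4973, -0.0526, 0.3155]
tcp_rot: [0.635, 0.773, -0.001, -0.0]
contact_force: [0.5, 0.4, -0.8]
opening: 0.182
finger_force: 58.8
```

```bash
python3 - <<'E'
from h import *
np.set_printoptions(precision=4,suppress=True)
s=ctrl.get_state(); print(s["eef_pos"],s["opening"],s["finger_force"],R.from_quat(s["tcp_rot"]).as_matrix()[:,:2].T)
c,n=np.cos(.2),np.sin(.2)
P=[[.502+c*a-n*b,.077+n*a+c*b,.075] for a,b in((.026,.038),(.026,-.038),(-.026,-.038),(-.026,.038))]
print(wproj(P+[[.502,.077,.056]])/.64)
im=ctrl.read_camera("wrist")[:,:,::-1]; cv2.imwrite("pics/w3.png",cv2.resize(im,(800,600),interpolation=cv2.INTER_CUBIC))
a=ctrl.read_camera("top")[:,:,::-1]; cv2.imwrite("pics/t3.png",a)
E
```

```text
[ 0.4973 -0.0526  0.3155] 0.18197329539292345 58.77286076545715 [[-0.1942  0.981   0.    ]
 [ 0.981   0.1942 -0.0014]]
[[465.3648  51.8421]
 [465.6087 141.5057]
 [401.8626 140.6703]
 [401.4904  50.4253]
 [432.1353  98.1409]]
```

View pics/w3.png

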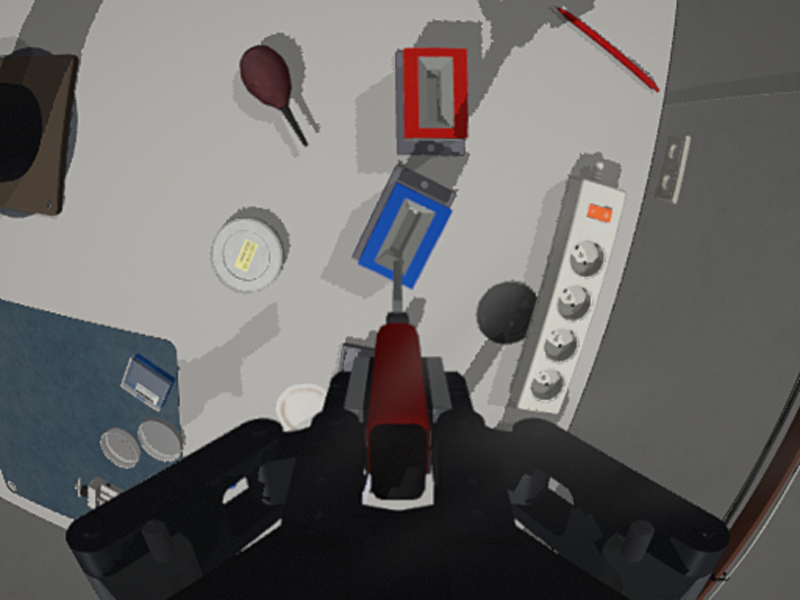

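Wrist view: red rim corners at (403,48), (467,48), (467,138) and (403,137), 2 to 3 px from prediction. The blade's lower edge is near (399,258), straight ahead. I compute the blade-edge prediction and the block fit.

```bash
python3 - <<'E'
from h import *
np.set_printoptions(precision=4,suppress=True)
s=ctrl.get_state(); p=s["eef_pos"]; M=R.from_quat(s["tcp_rot"]).as_matrix(); z=p+M@[0,0,.101]
print("edge pred",wproj([z+M@[.018,0,0],z,z-M@[.018,0,0]])/.64)
obs=np.array([(467,48),(467,138),(403,137),(403,48)])*.64
c=[]
for uv in obs:
    o,d=wray(uv); c.append(o+d*(.075-o[2])/d[2])
c=np.array(c); m=c.mean(0); v=c[0]-c[1]+c[3]-c[2]
print(c,m,np.arctan2(-v[0],v[1])); print("delta in tool",M.T@(m-p))
E
```

```text
edge pred [[396.5086 262.645 ]
 [396.5068 294.7266]
 [396.5072 325.5235]]
[[0.5213 0.1221 0.075 ]
 [0.5362 0.047  0.075 ]
 [0.4849 0.0368 0.075 ]
 [0.4704 0.1105 0.075 ]] [0.5032 0.0791 0.075 ] 0.19493761395966439
delta in tool [0.1292 0.0313 0.2408]
```

Request:
arm_command(steps=[0, 0.84, 0.2, 0, 0, 0, 0.84, 0.2, 0, 0, 0, 0.84, 0.2, 0, 0, 0, 0.84, 0.2, 0, 0, 0, 0.84, 0.2, 0, 0, 0, 0.86, 0.2, 0, 0, 0, 0, 0, 0, 0, 0, 0, 0, 0, 0])

```text
time: 10.37
eef_pos: [0.5028, 0.0767, 0.3161]
tcp_rot: [0.635, 0.773, -0.0, 0.0]
contact_force: [-0.1, 0.1, -1.2]
opening: 0.181
finger_force: 58.8
```

Request:
arm_command(steps=[0, 0, 0, 0.7, 0, 0, 0, 0, 0.9, 0, 0, 0, 0, 0.9, 0, 0, 0, 0, 0.8, 0, 0, 0, 0, 0.7, 0, 0, 0, 0, 0.4, 0, 0, 0, 0, 0, 0, 0, 0, 0, 0, 0])

```text
time: 11.03
eef_pos: [0.5027, 0.0761, 0.2063]
tcp_rot: [0.635, 0.772, -0.0, -0.0]
contact_force: [0.7, 0.1, -0.2]
opening: 0.181
finger_force: 58.8
```

```bash
python3 - <<'E'
from h import *
np.set_printoptions(precision=4,suppress=True)
s=ctrl.get_state(); print(s["eef_pos"],s["finger_force"],s["contact_force"])
p=s["eef_pos"]; M=R.from_quat(s["tcp_rot"]).as_matrix(); z=p+M@[0,0,.101]
print("edge pred",wproj([z+M@[.018,0,0]])/.64); print("delta in tool",M.T@(np.array([.5032,.0791,.075])-p))
im=ctrl.read_camera("wrist")[:,:,::-1]; im=cv2.resize(im,(800,600),interpolation=cv2.INTER_CUBIC)
cv2.imwrite("pics/w4.png",cv2.resize(im[170:470,200:600],(800,600),interpolation=cv2.INTER_CUBIC))
E
```

```text
[0.5027 0.0761 0.2063] 58.77217769622803 [ 0.6867  0.0574 -0.1994]
edge pred [[396.5375 262.6508]]
delta in tool [0.0029 0.0011 0.1313]
```

View pics/w4.png

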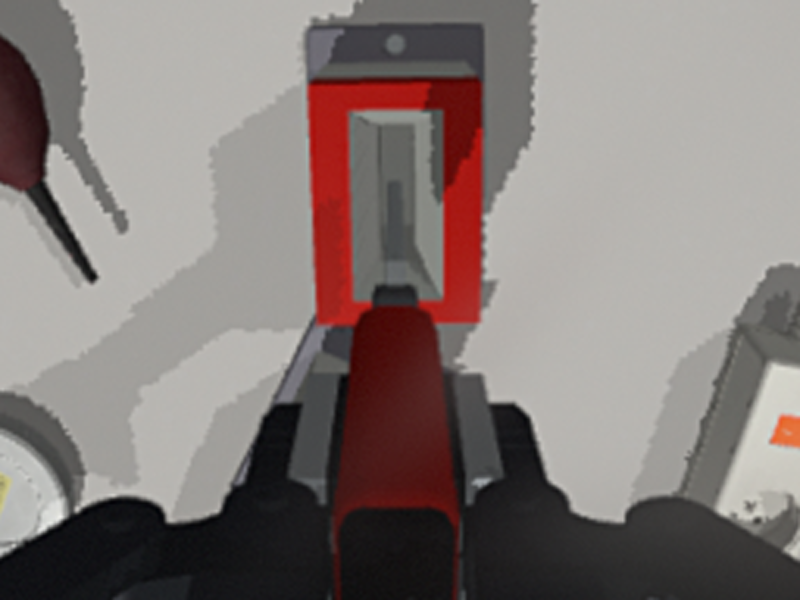

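Blade end at (395,180) lies over the slot (380 to 414) and is centred to about 1 mm. Inserting, with force checks.

Request:
arm_command(steps=[0, 0, 0, 0.6, 0, 0, 0, 0, 0.6, 0, 0, 0, 0, 0.5, 0, 0, 0, 0, 0.4, 0, 0, 0, 0, 0.4, 0, 0, 0, 0, 0, 0])

```text
time: 11.58
eef_pos: [0.5014, 0.0771, 0.1418]
tcp_rot: [0.635, 0.773, -0.001, -0.001]
contact_force: [-0.1, -0.2, -1.4]
opening: 0.177
finger_force: 58.8
```

Request:
arm_command(steps=[0, 0, 0, 0.3, 0, 0, 0, 0, 0.3, 0, 0, 0, 0, 0.2, 0, 0, 0, 0, 0.1, 0, 0, 0, 0, 0.1, 0, 0, 0, 0, 0.1, 0, 0, 0, 0, 0, 0])

```text
time: 12.17
eef_pos: [0.5024, 0.0771, 0.1159]
tcp_rot: [0.635, 0.773, -0.0, -0.0]
contact_force: [-1.0, 0.9, -0.8]
opening: 0.18
finger_force: 58.8
```

Expected floor contact is at TCP about 0.111; lowering the last few millimetres gently.

Request:
arm_command(steps=[0, 0, 0, 0.08, 0, 0, 0, 0, 0.06, 0, 0, 0, 0, 0, 0, 0, 0, 0, 0, 0])

```text
time: 12.5
eef_pos: [0.5025, 0.0771, 0.1128]
tcp_rot: [0.635, 0.773, -0.0, 0.0]
contact_force: [-0.1, -0.2, -0.1]
opening: 0.174
finger_force: 58.8
```

Request:
arm_command(steps=[0, 0, 0, 0.05, 0, 0, 0, 0, 0, 0, 0, 0, 0, 0, 0])

```text
time: 12.75
eef_pos: [0.5025, 0.0771, 0.1116]
tcp_rot: [0.635, 0.773, -0.0, -0.0]
contact_force: [-0.7, 0.0, -0.2]
opening: 0.177
finger_force: 58.8
```

Request:
arm_command(steps=[0, 0, 0, 0.06, 0, 0, 0, 0, 0, 0, 0, 0, 0, 0.06, 0, 0, 0, 0, 0, 0])

```text
time: 13.08
eef_pos: [0.5032, 0.077, 0.1112]
tcp_rot: [0.634, 0.773, -0.0, -0.0]
contact_force: [-4.1, 0.2, 11.5]
opening: 0.181
finger_force: 60.5
```

11.5 N of contact right at the expected floor height, so the blade is home. Releasing and retreating straight up.

Request:
arm_command(steps=[70, 0, 0, 0, 0, 70, 0, 0, 0, 0, 70, 0, 0, 0, 0, 70, 0, 0, 0, 0, 70, 0, 0, 0, 0, 70, 0, 0, 0, 0])

```text
time: 13.58
eef_pos: [0.5024, 0.0771, 0.1083]
tcp_rot: [0.635, 0.773, -0.0, -0.0]
contact_force: [-0.4, 0.1, -0.1]
opening: 0.7
finger_force: 0.0
```

Request:
arm_command(steps=[70, 0, 0, -0.4, 0, 70, 0, 0, -0.8, 0, 70, 0, 0, -1, 0, 70, 0, 0, -1, 0, 70, 0, 0, -1, 0, 70, 0, 0, -1, 0, 70, 0, 0, -0.8, 0, 70, 0, 0, 0, 0])

```text
time: 14.25
eef_pos: [0.5051, 0.077, 0.265]
tcp_rot: [0.634, 0.773, 0.003, 0.004]
contact_force: [0.8, -1.3, 0.3]
opening: 0.702
finger_force: 0.0
```

Request:
arm_command(steps=[70, -1, 0, -0.5, 0, 70, -1, 0, 0, 0, 70, -1, 0, 0, 0, 70, -1, 0, 0, 0, 70, 0, 0, 0, 0, 70, 0, 0, 0, 0])

```text
time: 14.75
eef_pos: [0.5218, -0.0218, 0.2704]
tcp_rot: [0.635, 0.772, -0.0, -0.001]
contact_force: [-0.0, 0.1, 0.5]
opening: 0.697
finger_force: 0.0
```

```bash
python3 - <<'E'
from h import *
s=ctrl.get_state(); print(s["time"],s["eef_pos"],s["contact_force"])
print(wproj([[.5025,.078,.164],[.5,-.238,.16]])/.64)
a=ctrl.read_camera("wrist")[:,:,::-1]; b=ctrl.read_camera("scene")[:,:,::-1]
r=lambda i:cv2.resize(i,(400,300),interpolation=cv2.INTER_CUBIC)
cv2.imwrite("pics/end.png",np.vstack([np.hstack([r(a),r(b)]),np.hstack([r(b[180:300,100:260]),r(b[90:210,240:400])])]))
E
```

```text
14.75 [ 0.52175395 -0.02183639  0.27040677] [-0.01126395  0.13330273  0.53022888]
[[397.41757444 106.26750165]
 [316.29773503 545.89970901]]
```

View pics/end.png

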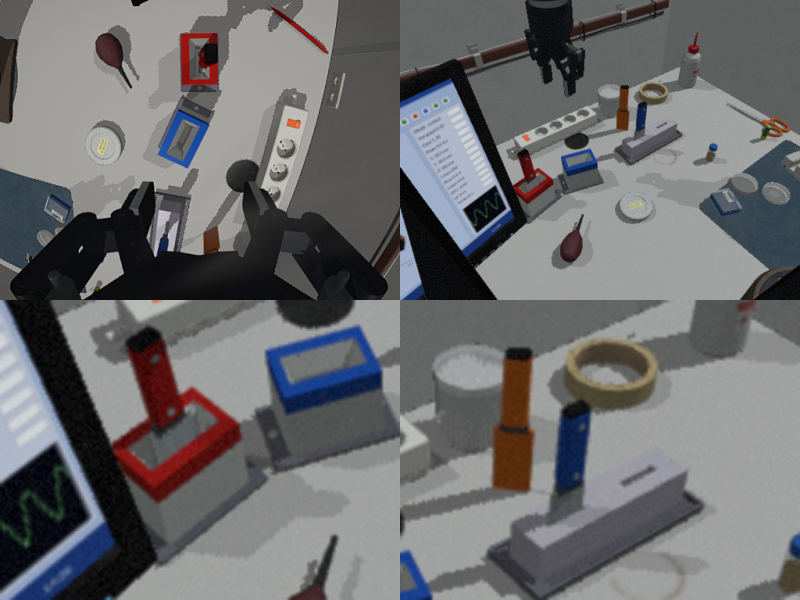

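The end view shows the red scraper standing in the red-rimmed block, leaning only about 5 to 6 degrees (cap at (208,54) in the wrist panel). The blue scraper still stands in the drip stand, and the gripper is clear.

```bash
python3 -c "
from plant import ctrl
print(ctrl.sign_off())"
```

```text
the job is handed in; nothing more can be done
None
```

I handed the job in at about 15 s: the red scraper is fully home and released in the red-rimmed block's slot, leaning about 5–6°, and the blue scraper still stands in the drip stand. The sign-off returned no verdict.

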